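# Close the gift carton and show the plum above it with tongs

### The job

Set up the picture for the programme's page: fold the carton's narrow inner flap down flat, then the wide outer flap flat over it, so that the carton is shut. Then take the kitchen tongs, close them on the small plum and lift it, touching the fruit with the tongs only, and finish while still holding it in the tongs, still, about 10 cm above the middle of the closed carton; nothing is put down at the end. Leave the apple and everything else on the desk where it is.

Things in the scene. Friction and masses are not known exactly. Their poses are not given: they have to be found in the camera images.
- carton: cardboard gift carton fixed to the desk, 140 mm (its x) by 120 mm (its y), 80 mm high. Origin: centre of its underside; z up. The two short end flaps are already folded in. The two open flaps are hinged along its long sides, parallel to its x: the narrow inner one on its -y side, the wide outer one on its +y side. They start standing up, leaning outwards past vertical
- carton_top (a point): middle of the closed carton's top, 85 mm above the desk
- inner_hinge (a point): middle of the inner flap's hinge line (which runs along the carton's x), 60 mm from the carton's middle to its -y side, 79.5 mm above the desk
- outer_hinge (a point): middle of the outer flap's hinge line (along the carton's x), 60 mm from the carton's middle to its +y side, 83.5 mm above the desk
- inner_flap (a joint): angle of the inner flap (136 mm long along the hinge, 55 mm from hinge to free edge, 3 mm thick): 0 is folded flat and shut, 1.57 upright, more leans outwards (stop at 2.4); light, stiff hinge of 0.03 N m, stays where it is left
- outer_flap (a joint): angle of the outer flap (140 mm long, 85 mm from hinge to free edge, 3 mm thick), which lies 4 mm above the inner one when shut: 0 is flat and shut, 1.57 upright, more leans outwards (stop at 2.4); stays where it is left
- tongs: sprung steel kitchen tongs lying on their side on the desk, 225 mm long, 100 g, balancing 13 mm behind the origin. Origin: on their centre line, at their underside, midway between the two black grip flats; x points from the hinge to the tips, z up. Hinge at x = -110 mm (round, 24 mm across). The two arms open to either side in the level plane
- tongs_grip (a point): point 13 mm above the tongs' origin, between the two black grip flats (60 mm long, 26 mm high from the underside, 60 mm apart over their outer faces when open). Squeezing the flats from both sides closes the tongs: 8 N to begin, 12 N when shut on the plum, the flats then parallel and 38 mm over their outer faces. The arms spring open when let go
- tongs_mouth (a point): point on the tongs' centre line 95 mm ahead of their origin, 12 mm above their underside, where the item is to sit between the tips. The tips are shallow cups 24 mm high, about 28 mm long along x, 84 mm apart inside when open, 44 mm on the plum
- tongs_left (a joint): closing angle of the tongs' left arm (the right one mirrors it): 0 is open, 0.10 is closed on the plum, 0.17 fully shut
- plum: small round plum, dark red, 44 mm across, 39 mm high, 45 g, flat underneath, standing on one of two equal cork coasters (90 mm across, 5 mm thick, fixed). Origin: centre of its underside
- plum_center (a point): middle of the plum, 18 mm above its underside
- apple: apple on the other coaster, 72 mm across, 59 mm high, much bigger than the plum; to be left alone. Origin: centre of its underside
- mug: white mug, 74 mm across, 85 mm high; leave alone. Origin: centre of its underside
- stopwatch: round black stopwatch, 56 mm across, 14 mm high; leave alone. Origin: centre of its underside
- tape_roll: flat grey roll, 90 mm across, 18 mm high; leave alone. Origin: centre of its underside
- phone: black phone lying flat, 72 by 148 mm, 9 mm thick; leave alone. Origin: centre of its underside
- marker: white marker pen lying flat, 138 mm long, 12 mm thick; leave alone. Origin: 60 mm from its rear end, at its underside
Mind the look-alikes: they are no part of the job. Leave any turquoise look-alike of the carton alone.

How it is judged:
By the outcome, as a careful person would: the job done as asked, in the order asked, and still so for the second after the job is handed in, while the arm keeps its last pose, push and grip.
It also fails if it takes over 66 s, if anything falls off the work surface, if the arm or the gripper's body presses on something with over 40 N, if the wrist force passes 120 N, or if a joint passes its speed limit or range.

### The arm

A 6-joint arm with a two-finger parallel gripper is mounted at the origin on the work surface. World frame = base frame: x ahead of the robot, y to its left, z up, the work surface at z = 0. Lengths are in m, angles in degrees, forces in N, time in s.
With the tool pointing down it reaches from about 0.4 to 0.825 m from the base axis. Payload 7 kg.
Tool frame: the origin (TCP) lies at the very end of the fingers, on their centre line; the grasp point (between the pads) lies 19 mm behind it (ctrl.hold_point_z is the distance from the TCP to the grasp point, in m); z points along the fingers, y is the line along which they close (so a half turn about z gives the same grasp; the last joint's range is limited). The gripper opens to 88 mm and grips with 3 to 60 N. Pads are 19 mm wide; open, the fingers measure 130 mm over their backs; the gripper's body (78 mm by 193 mm) begins 47 mm behind the grasp point.
Start: joints at [-57.233, 20.546, 0.682, 0, -70.136, -16.507], TCP at [0.189, -0.648, 0.227] pointing down, gripper open.
Joint ranges: [-176.03, 176.03], [-82.01, 121.73], [-58.28, 71.71], [-173.87, 95.51], [-174.79, -0.11], [-173.66, 173.66]. Speed limits (degrees/s): [136.94, 136.94, 172.46, 180, 180, 180].

### API

Orientations are given as [roll, pitch, yaw] about the fixed x, y, z axes, in that order (R = Rz(yaw) Ry(pitch) Rx(roll)).
In Python, from plant import sensors, viewer, workorder, ctrl gives the robot as it stands.
- The arm moves only by the shell command python3 -m pendant 'ROWS'. ROWS is JSON, a list of rows, each a list of 3 entries, a list of its own where there are three numbers: the opening, from -1 (shut) to 1 (fully open), so that 0 is half open, then the shift along the tool's x, y, z in m, then the turn, a rotation vector about the tool's x, y, z in degrees. A call has 1 to 10 rows; each row is the pose to reach, as a shift and turn from the pose commanded when the call began, along the tool's axes at that moment; what a row does not reach only later rows make up. A row lasts 1/12 s, in which the tool goes at most 41.7 mm and 7.16 degrees, less where a joint would pass 70% of its speed; a pose out of reach is approached as far as the arm can. A call with a gripper value outside its range is refused whole. The fingers move at their own pace and stop on an object; the grip force is fixed at half the most. Time passes only in rows, so rows that repeat a pose let the fingers close. It gives the time, the measured TCP pose, the force, the opening and the grip force at its end, in the units of the state.
- sensors.get_obs(): the state, without advancing time (a new reading comes with each control period).
- viewer.snapshot(name): name is "side" or "top"; returns the picture (420x560x3 uint8, red, green, blue); there is no depth.
- viewer.camera_params(name): a dict with "fx", "fy", "cx", "cy" (pixels), "extrinsics" (4x4, takes a point from world to camera coordinates). Camera axes: x right, y up, looking along -z (the intrinsics and any distortion apply to the point x, -y, -z); pixel columns grow to the right and rows downward; lengths in m; the calibration is good to about 2 mm. A picture is of the moment at which its call begins. camera_params takes no time and is no camera call.
- workorder.close_job(): hands the job in; it is judged then, once.
The state is a dict: "clock": time; "joint_pos": joint angles; "qvel": joint speeds; "tau": joint torques, N m; "tool_pos": TCP position; "orientation": TCP orientation; "force": force on the tool from outside, world axes, zero at the start; "moment": the same for the moment, N m; "opening": finger opening in m; "gripper_force": force on a finger pad.
Only numpy, scipy, OpenCV 4.12 (cv2) and the standard library are available. Lean on these libraries where they do the work, as an engineer would, in place of code of your own. Each camera call takes 0.05 s, during which the arm holds its last target. There are 200 camera calls.

## Working session

There is one attempt and no reset: what is moved stays moved. The work goes in short steps, Python scripts to look and compute and a shell command to move; the robot and the scene stay as the last step left them, time stands still between calls to the robot, and variables do not carry over. Pictures are saved under pics/ and viewed, at most 12 in all, crops included, and the job is handed in when it is done.

```bash
mkdir -p pics; ls; cat > h.py <<'E'
import numpy as np,cv2
from plant import sensors, viewer, workorder, ctrl
from scipy.spatial.transform import Rotation as R
def snap(n,f=None):
    im=np.ascontiguousarray(viewer.snapshot(n)[:,:,::-1])
    if f: cv2.imwrite('pics/'+f,im)
    return im
def ray(n,u,v):
    p=viewer.camera_params(n);E=np.array(p['extrinsics'])
    d=np.array([(u-p['cx'])/p['fx'],-(v-p['cy'])/p['fy'],-1.])
    Rm=E[:3,:3];return -Rm.T@E[:3,3],Rm.T@d
def onz(n,u,v,z):
    c,d=ray(n,u,v);return c+d*(z-c[2])/d[2]
def proj(n,P):
    p=viewer.camera_params(n);E=np.array(p['extrinsics'])
    q=E[:3,:3]@np.array(P)+E[:3,3]
    return np.array([p['cx']-p['fx']*q[0]/q[2],p['cy']+p['fy']*q[1]/q[2]])
def tool(dw):
    o=sensors.get_obs();return R.from_euler('xyz',o['orientation'],degrees=True).inv().apply(dw)
E
python3 - <<'E'
from h import *
a=snap('top','t0.png');b=snap('side','s0.png')
for n in('top','side'):print(viewer.camera_params(n))
print(sensors.get_obs(),ctrl.hold_point_z)
E
```

```text
pics
{'fx': 435.87003635410383, 'fy': 435.87003635410383, 'cx': 287.10117537218343, 'cy': 209.30496909268612, 'extrinsics': array([[-0.02815662, -0.99955404,  0.00994603, -0.00212562],
       [ 0.98386745, -0.02595345,  0.1770064 , -0.45788749],
       [-0.17666933,  0.01476948,  0.98415944, -1.09442711],
       [ 0.        ,  0.        ,  0.        ,  1.        ]])}
{'fx': 511.75432382149, 'fy': 511.75432382149, 'cx': 276.58260926324556, 'cy': 224.3988823359631, 'extrinsics': array([[-0.98930762, -0.14567107,  0.00709777,  0.47025111],
       [ 0.11685448, -0.76260343,  0.63622405, -0.12121195],
       [-0.08726666,  0.6302507 ,  0.7714717 , -1.58469662],
       [ 0.        ,  0.        ,  0.        ,  1.        ]])}
{'clock': 0.1, 'joint_pos': array([-5.72321021e+01,  2.05884468e+01,  6.39127365e-01, -1.78713249e-02,
       -7.01345699e+01, -1.65090057e+01]), 'qvel': array([ 0.02478688, -0.18113888,  0.13844478,  0.06348917,  0.10414296,
       -0.0210924 ]), 'tau': array([-1.75510133e-03, -5.84159446e+01,  2.93754208e+01,  7.01539144e+00,
        1.01786191e-02, -6.13023258e-05]), 'tool_pos': array([ 0.18886606, -0.64759206,  0.22570414]), 'orientation': array([ 1.79914794e+02, -7.73232899e-03, -1.63747187e+02]), 'force': array([0.34262441, 0.49415867, 0.01970973]), 'moment': array([-0.02603224,  0.01458794, -0.02067281]), 'gripper_force': 0.0, 'opening': 0.087475369595241} 0.0188
```

View pics/t0.png

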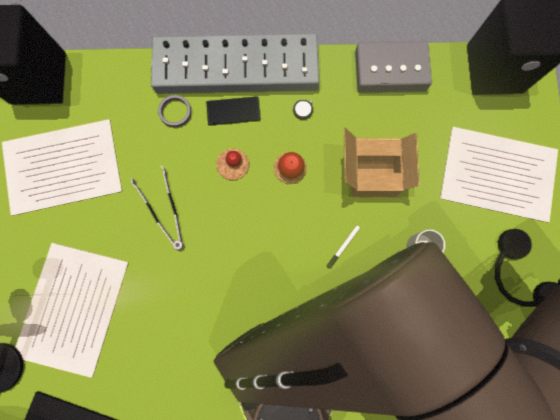

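View pics/s0.png

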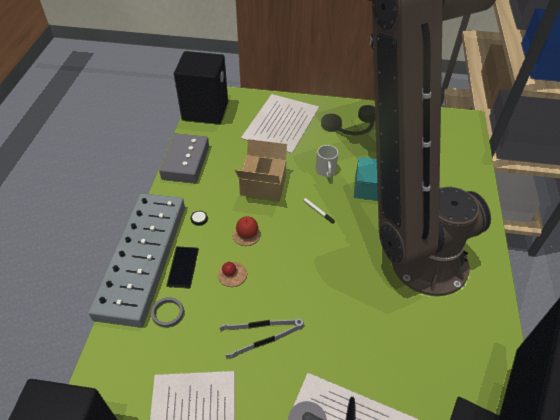

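Top view: the carton is at (382,165), the plum on its coaster at (233,158), the apple at (291,163), and the tongs have their hinge at (178,245) and tips at (134,181) and (164,168). Look-alikes are the apple against the plum, and the turquoise carton (side view (368,180)) against the brown one. I choose the smaller dark red fruit and the brown carton, then check with a crop.

```bash
python3 - <<'E'
from h import *
a=cv2.imread('pics/t0.png');b=cv2.imread('pics/s0.png')
c1=cv2.resize(a[115:215,325:440],None,fx=3.4,fy=3.4,interpolation=cv2.INTER_CUBIC)
c2=cv2.resize(b[130:210,225:305],None,fx=3.4,fy=3.4,interpolation=cv2.INTER_CUBIC)
c3=cv2.resize(a[130:255,125:315],None,fx=2,fy=2,interpolation=cv2.INTER_CUBIC)
c4=cv2.resize(b[240:365,210:315],None,fx=2,fy=2,interpolation=cv2.INTER_CUBIC)
W=np.zeros((595,800,3),np.uint8)
for c,x,y in((c1,0,0),(c2,400,0),(c3,0,342),(c4,400,342)):
    h,w=c.shape[:2];W[y:y+h,x:x+w]=c[:595-y,:800-x]
cv2.imwrite('pics/c0.png',W)
# plum/apple masks
for n,im in(('top',a),('side',b)):
    hsv=cv2.cvtColor(im,cv2.COLOR_BGR2HSV)
    m=((hsv[...,0]<6)|(hsv[...,0]>172))&(hsv[...,1]>150)&(hsv[...,2]>50)
    k,l,s,ce=cv2.connectedComponentsWithStats(m.astype(np.uint8))
    print(n,[(s[i].tolist(),ce[i].round(1).tolist(),onz(n,*ce[i],.022).round(3).tolist()) for i in range(1,k) if s[i,4]>40])
    # dark/steel tongs
    x0,y0,x1,y1=(125,155,195,255) if n=='top' else (212,312,312,362)
    sub=hsv[y0:y1,x0:x1]; nb=~((sub[...,0]>30)&(sub[...,0]<50)&(sub[...,1]>170))
    k,l,s,ce=cv2.connectedComponentsWithStats(nb.astype(np.uint8))
    print([(s[i].tolist(),(ce[i]+[x0,y0]).round(1).tolist()) for i in range(1,k) if s[i,4]>10])
    bl=nb&(sub[...,2]<60)
    k,l,s,ce=cv2.connectedComponentsWithStats(bl.astype(np.uint8))
    for i in range(1,k):
        if s[i,4]>15: print('black',s[i].tolist(),(ce[i]+[x0,y0]).round(1),onz(n,*(ce[i]+[x0,y0]),.02).round(4))
E
```

```text
top [([226, 151, 14, 14, 139], [232.4, 157.3], [0.608, 0.129, 0.022]), ([284, 155, 14, 14, 125], [290.9, 161.1], [0.593, -0.029, 0.022])]
[([0, 0, 70, 100, 6997], [159.5, 204.5])]
black [44, 39, 7, 20, 24] [172.4 203.5] [0.485  0.2888 0.02  ]
black [22, 48, 11, 18, 26] [152.  211.4] [0.4652 0.3422 0.02  ]
side [([237, 217, 21, 21, 335], [246.5, 227.3], [0.579, -0.04, 0.022]), ([222, 262, 14, 14, 135], [228.7, 268.5], [0.603, 0.126, 0.022])]
[([0, 0, 100, 50, 5000], [261.5, 336.5])]
black [36, 9, 22, 7, 96] [258.7 323.7] [0.4825 0.2946 0.02  ]
black [42, 24, 21, 11, 93] [264.  341.4] [0.4593 0.3453 0.02  ]
```

View pics/c0.png

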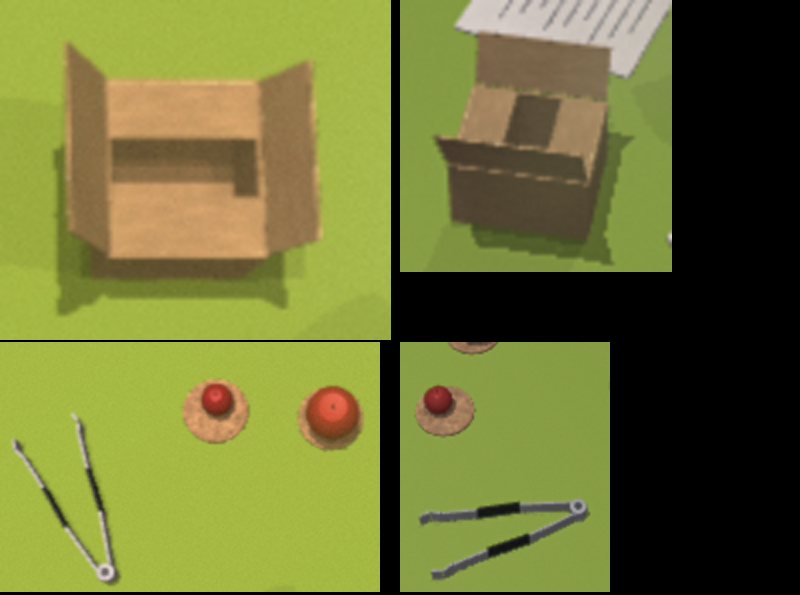

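The crops confirm the choice: small dark-red plum at (233,158), apple to its right, brown carton with two flaps leaning out. Next: triangulate the flap edges and the tongs.

```bash
cat >> h.py <<'E'
def tri(t,s):
    c1,d1=ray('top',*t);c2,d2=ray('side',*s)
    k=np.linalg.lstsq(np.c_[d1,-d2],c2-c1,rcond=None)[0]
    p,q=c1+k[0]*d1,c2+k[1]*d2
    return ((p+q)/2).round(4),round(float(np.linalg.norm(p-q)),4)
E
python3 - <<'E'
from h import *
T=lambda x,y:(325+x/3.4,115+y/3.4); S=lambda x,y:(225+(x-400)/3.4,130+y/3.4)
for n,t,s in(('L far',(66,42),(440,137)),('L near',(69,235),(587,180)),('R far',(312,62),(480,34)),('R near',(321,238),(610,47))):
    print(n,tri(T(*t),S(*s)))
for n,t in(('hLf',(108,82)),('hLn',(110,257)),('hRf',(260,82)),('hRn',(268,250))): print(n,onz('top',*T(*t),.081).round(4))
h1=onz('top',178,245,.015);h2=onz('side',298.5,322.5,.02);print('hinge',h1,h2)
for n,(p,q),h in(('top',((172.4,203.5),(152,211.4)),h1),('side',((258.7,323.7),(264,341.4)),h2)):
    P,Q=onz(n,*p,.02),onz(n,*q,.02);m=(P+Q)/2
    print(n,'mid',m,'sep',np.linalg.norm(P-Q),'hd',np.linalg.norm(m-h),'yaw',np.degrees(np.arctan2(*(m-h)[1::-1])))
for n in('top','side'):print(ray(n,0,0)[0])
print('plum',tri((232.4,157.3),(228.7,268.5)))
E
```

```text
L far (array([ 0.6299, -0.1561,  0.1589]), 0.0074)
L near (array([ 0.4945, -0.1558,  0.1244]), 0.0134)
R far (array([ 0.6257, -0.3424,  0.1228]), 0.0034)
R near (array([ 0.4921, -0.3364,  0.1285]), 0.0028)
hLf [ 0.6303 -0.1996  0.081 ]
hLn [ 0.4939 -0.1934  0.081 ]
hRf [ 0.6275 -0.3157  0.081 ]
hRn [ 0.4962 -0.3119  0.081 ]
hinge [0.37486501 0.2734042  0.015     ] [0.37324415 0.27415445 0.02      ]
top mid [0.47513095 0.31547856 0.02      ] sep 0.05694264485272899 hd 0.10885086677959441 yaw 22.764270787257704
side mid [0.47084815 0.31989574 0.02      ] sep 0.05594482866233429 hd 0.10779057022598862 yaw 25.109743763589677
[0.25708904 0.00215569 1.15816094]
[0.34109599 0.97482149 1.29632882]
plum (array([0.6039, 0.1286, 0.027 ]), 0.0044)
```

Triangulation check: the +y flap is about 86 mm long, so it's the outer one, and the -y flap about 52 mm, so it's the inner one. The carton is centred near (0.562,-0.255) with a yaw of about -2°. I'll shut the fingers and go outside the inner flap.

```bash
python3 -m pendant '[[-1,[-0.43,0.149,0.03],[0,0,0]],[-1,[-0.43,0.149,0.03],[0,0,0]],[-1,[-0.43,0.149,0.03],[0,0,0]],[-1,[-0.43,0.149,0.03],[0,0,0]],[-1,[-0.43,0.149,0.03],[0,0,0]],[-1,[-0.43,0.149,0.03],[0,0,0]],[-1,[-0.43,0.149,0.03],[0,0,0]],[-1,[-0.43,0.149,0.03],[0,0,0]],[-1,[-0.43,0.149,0.03],[0,0,0]],[-1,[-0.43,0.149,0.03],[0,0,0]]]'
```

```text
clock: 0.93
tool_pos: [0.5293, -0.4057, 0.1988]
orientation: [180.0, -0.0, -163.7]
force: [0.4, -0.8, 0.2]
opening: 0.0261
gripper_force: 0.0
```

```bash
python3 -m pendant '[[-1,[-0.036,0.007,0],[0,0,0]],[-1,[-0.036,0.007,0.035],[0,0,0]],[-1,[-0.036,0.007,0.07],[0,0,0]],[-1,[-0.036,0.007,0.098],[0,0,0]],[-1,[-0.036,0.007,0.098],[0,0,0]],[-1,[-0.036,0.007,0.098],[0,0,0]]]'
python3 - <<'E'
from h import *
a=snap('top');b=snap('side')
cv2.imwrite('pics/c1.png',np.hstack([cv2.resize(a[100:260,330:490],None,fx=2.4,fy=2.4),cv2.resize(b[90:250,200:360],None,fx=2.4,fy=2.4)]))
E
```

```text
clock: 1.43
tool_pos: [0.5596, -0.3902, 0.0997]
orientation: [179.9, -0.2, -163.7]
force: [0.1, 0.3, 0.8]
opening: 0.0003
gripper_force: 0.0
```

View pics/c1.png

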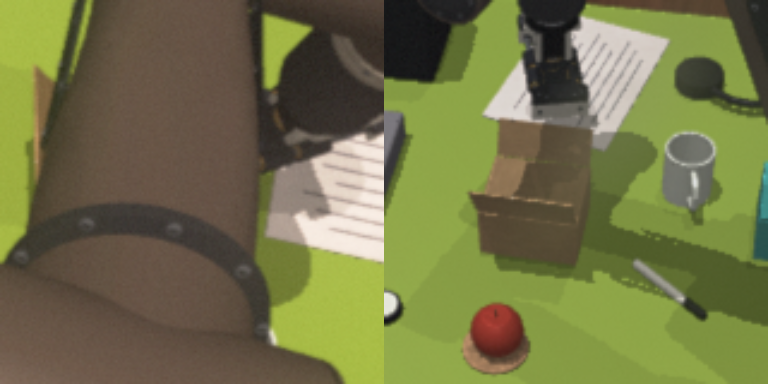

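The gripper stands behind the inner flap, clear of it and of the mug. Now sweep +y, then press down.

```bash
python3 -m pendant '[[-1,[-0.006,0.019,0],[0,0,0]],[-1,[-0.011,0.038,0],[0,0,0]],[-1,[-0.014,0.048,0],[0,0,0]],[-1,[-0.017,0.058,0],[0,0,0]],[-1,[-0.020,0.067,0],[0,0,0]],[-1,[-0.022,0.077,0],[0,0,0]],[-1,[-0.025,0.086,0],[0,0,0]],[-1,[-0.028,0.096,0],[0,0,0]],[-1,[-0.028,0.096,0.005],[0,0,0]],[-1,[-0.028,0.096,0.009],[0,0,0]]]'
```

```text
clock: 2.37
tool_pos: [0.5608, -0.2897, 0.0919]
orientation: [180.0, 0.0, -163.7]
force: [-0.2, 1.0, 0.8]
opening: 0.0001
gripper_force: 0.5
```

```bash
python3 -m pendant '[[-1,[0,0,0.003],[0,0,0]],[-1,[0,0,0.006],[0,0,0]],[-1,[0,0,0.008],[0,0,0]],[-1,[0,0,0.009],[0,0,0]],[-1,[0,0,0.009],[0,0,0]]]'
```

```text
clock: 2.78
tool_pos: [0.5603, -0.2907, 0.0826]
orientation: [180.0, -0.0, -163.8]
force: [-0.3, -0.0, -0.0]
opening: 0.0001
gripper_force: 0.0
```

```bash
python3 -m pendant '[[-1,[0,0,0.001],[0,0,0]],[-1,[0,0,0.002],[0,0,0]],[-1,[0,0,0.002],[0,0,0]]]'; python3 -m pendant '[[-1,[0,0,0.001],[0,0,0]],[-1,[0,0,0.001],[0,0,0]],[-1,[0,0,0.001],[0,0,0]]]'
python3 - <<'E'
from h import *
b=snap('side')
cv2.imwrite('pics/c2.png',cv2.resize(b[120:220,210:320],None,fx=4,fy=4,interpolation=cv2.INTER_CUBIC))
E
```

```text
clock: 3.03
tool_pos: [0.5605, -0.2907, 0.0814]
orientation: [-180.0, -0.0, -163.7]
force: [-1.1, 0.1, 1.2]
opening: 0.0002
gripper_force: 0.6
clock: 3.28
tool_pos: [0.5606, -0.2907, 0.0812]
orientation: [-180.0, 0.0, -163.7]
force: [-3.6, 1.9, 8.3]
opening: 0.0005
gripper_force: 4.2
```

View pics/c2.png

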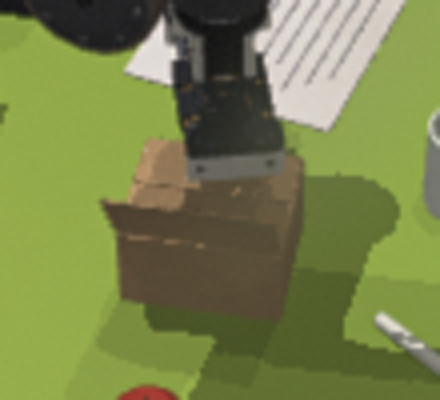

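The inner flap lies flat under the finger with a firm 8 N contact. Go up and over to the outer side of the outer flap.

```bash
python3 -m pendant '[[-1,[0,0,-0.04],[0,0,0]],[-1,[0,0,-0.08],[0,0,0]],[-1,[0,0,-0.12],[0,0,0]],[-1,[-0.011,0.038,-0.13],[0,0,0]],[-1,[-0.022,0.077,-0.13],[0,0,0]],[-1,[-0.034,0.115,-0.13],[0,0,0]],[-1,[-0.045,0.154,-0.13],[0,0,0]],[-1,[-0.0504,0.173,-0.13],[0,0,0]],[-1,[-0.0504,0.173,-0.13],[0,0,0]]]'; python3 -m pendant '[[-1,[0,0,0.04],[0,0,0]],[-1,[0,0,0.08],[0,0,0]],[-1,[0,0,0.095],[0,0,0]],[-1,[0,0,0.095],[0,0,0]]]'
```

```text
clock: 4.08
tool_pos: [0.5606, -0.1068, 0.2106]
orientation: [180.0, 0.1, -163.5]
force: [0.0, -0.7, -0.4]
opening: 0.0006
gripper_force: 0.0
clock: 4.42
tool_pos: [0.5576, -0.1107, 0.1109]
orientation: [179.9, -0.4, -163.8]
force: [-0.0, -0.4, 0.8]
opening: 0.0
gripper_force: 0.0
```

```bash
python3 -m pendant '[[-1,[0.006,-0.019,0],[0,0,0]],[-1,[0.010,-0.034,0],[0,0,0]],[-1,[0.014,-0.048,0],[0,0,0]],[-1,[0.018,-0.062,0],[0,0,0]],[-1,[0.022,-0.077,0],[0,0,0]],[-1,[0.027,-0.091,0],[0,0,0]],[-1,[0.031,-0.106,0],[0,0,0]],[-1,[0.035,-0.12,0],[0,0,0]],[-1,[0.0364,-0.125,0.004],[0,0,0]],[-1,[0.0364,-0.125,0.009],[0,0,0]]]'; python3 -m pendant '[[-1,[0,0,0.004],[0,0,0]],[-1,[0,0,0.008],[0,0,0]],[-1,[0,0,0.012],[0,0,0]],[-1,[0,0,0.015],[0,0,0]],[-1,[0,0,0.015],[0,0,0]],[-1,[0,0,0.016],[0,0,0]],[-1,[0,0,0.016],[0,0,0]]]'
```

```text
clock: 5.25
tool_pos: [0.5614, -0.242, 0.1074]
orientation: [-179.9, 0.1, -163.8]
force: [0.0, 0.1, 0.5]
opening: 0.0003
gripper_force: 0.2
clock: 5.83
tool_pos: [0.5606, -0.2402, 0.09]
orientation: [180.0, -0.0, -163.7]
force: [-0.3, 0.6, 0.5]
opening: 0.0005
gripper_force: 0.0
```

```bash
python3 -m pendant '[[-1,[0,0,0.002],[0,0,0]],[-1,[0,0,0.003],[0,0,0]],[-1,[0,0,0.003],[0,0,0]]]'; python3 -m pendant '[[-1,[0,0,0.001],[0,0,0]],[-1,[0,0,0.002],[0,0,0]],[-1,[0,0,0.002],[0,0,0]]]'; python3 -m pendant '[[-1,[0,0,0.001],[0,0,0]],[-1,[0,0,0.001],[0,0,0]],[-1,[0,0,0.001],[0,0,0]]]'
```

```text
clock: 6.08
tool_pos: [0.5606, -0.2405, 0.087]
orientation: [180.0, 0.0, -163.7]
force: [-0.1, 0.0, 0.1]
opening: 0.0006
gripper_force: 0.0
clock: 6.33
tool_pos: [0.5607, -0.2406, 0.0853]
orientation: [-180.0, 0.0, -163.7]
force: [-1.0, -1.0, 1.7]
opening: 0.0005
gripper_force: 0.6
clock: 6.58
tool_pos: [0.5607, -0.2406, 0.0852]
orientation: [-180.0, 0.0, -163.7]
force: [-2.9, 2.2, 8.3]
opening: 0.0004
gripper_force: 4.3
```

The carton is shut: the finger bottoms out at 85 mm with 8 N. Rise, cross to the tongs with a -8° turn about tool z, and open.

```bash
python3 -m pendant '[[-1,[0,0,-0.04],[0,0,0]],[-1,[0,0,-0.08],[0,0,0]],[-1,[-0.005,0.04,-0.115],[0,0,0]],[-1,[-0.01,0.08,-0.115],[0,0,0]],[-1,[-0.015,0.12,-0.115],[0,0,0]],[-1,[-0.021,0.16,-0.115],[0,0,0]],[-1,[-0.026,0.2,-0.115],[0,0,0]],[-1,[-0.031,0.24,-0.115],[0,0,0]],[-1,[-0.036,0.28,-0.115],[0,0,0]],[-1,[-0.042,0.32,-0.115],[0,0,0]]]'; python3 -m pendant '[[1,[-0.005,0.04,0],[0,0,-2]],[1,[-0.01,0.08,0],[0,0,-4]],[1,[-0.016,0.12,0],[0,0,-6]],[1,[-0.021,0.16,0],[0,0,-7.7]],[1,[-0.026,0.2,0],[0,0,-7.7]],[1,[-0.031,0.241,0],[0,0,-7.7]],[1,[-0.031,0.241,0],[0,0,-7.7]],[1,[-0.031,0.241,0],[0,0,-7.7]],[1,[-0.031,0.241,0],[0,0,-7.7]]]'
python3 - <<'E'
from h import *
a=snap('top');b=snap('side')
cv2.imwrite('pics/c3.png',np.hstack([cv2.resize(a[110:270,100:420],None,fx=1.2,fy=1.2),cv2.resize(b[130:370,200:360],None,fx=2.4,fy=2.4)[:576]]) if 0 else cv2.resize(b[130:370,170:360],None,fx=2.4,fy=2.4))
cv2.imwrite('pics/top3.png',a)
E
```

```text
clock: 7.42
tool_pos: [0.5104, 0.0801, 0.1994]
orientation: [180.0, 0.0, -163.7]
force: [1.5, -0.2, -1.1]
opening: 0.0004
gripper_force: 0.0
clock: 8.17
tool_pos: [0.4732, 0.3184, 0.1987]
orientation: [-180.0, -0.0, -156.0]
force: [0.1, 0.6, -0.6]
opening: 0.0547
gripper_force: 0.0
```

View pics/c3.png

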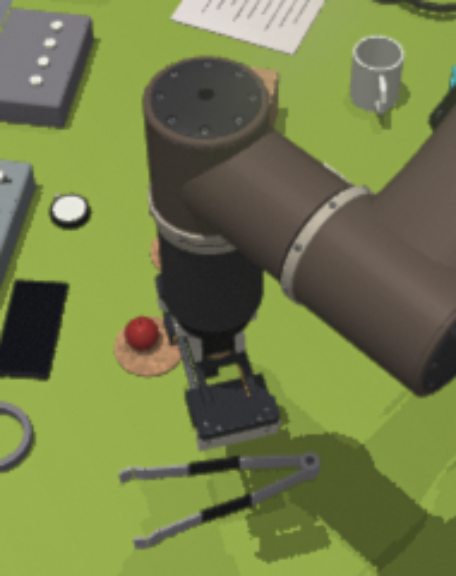

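The tongs are untouched under the gripper, flats at about (215,465) and (225,508). The open fingers should straddle them, so descend.

```bash
python3 -m pendant '[[1,[0,0,0.04],[0,0,0]],[1,[0,0,0.08],[0,0,0]],[1,[0,0,0.12],[0,0,0]],[1,[0,0,0.14],[0,0,0]],[1,[0,0,0.14],[0,0,0]],[1,[0,0,0.14],[0,0,0]]]'
python3 - <<'E'
from h import *
print(sensors.get_obs()['opening'])
b=snap('side')
cv2.imwrite('pics/c4.png',cv2.resize(b[240:370,200:330],None,fx=4,fy=4,interpolation=cv2.INTER_CUBIC))
E
```

```text
clock: 8.77
tool_pos: [0.4739, 0.317, 0.059]
orientation: [-179.9, -0.1, -156.1]
force: [0.3, 0.5, 0.7]
opening: 0.0873
gripper_force: 0.0
0.08728308867694139
```

View pics/c4.png

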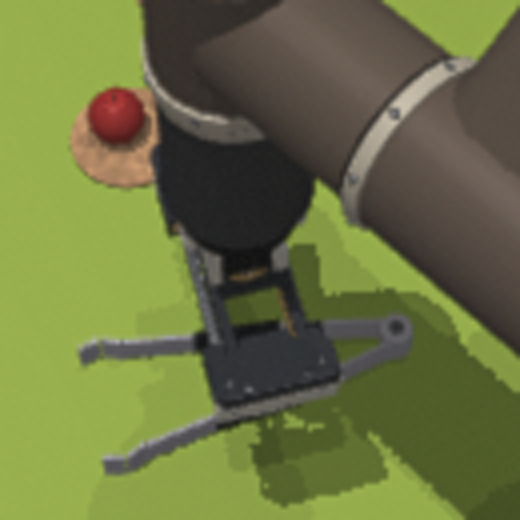

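The fingers are centred over the flats and straddle both arms. Descend the rest and close partially to about 55 mm.

```bash
python3 -m pendant '[[1,[0,0,0.03],[0,0,0]],[1,[0,0,0.048],[0,0,0]],[1,[0,0,0.054],[0,0,0]],[1,[0,0,0.054],[0,0,0]],[0.6,[0,0,0.054],[0,0,0]],[0.5,[0,0,0.054],[0,0,0]],[0.4,[0,0,0.054],[0,0,0]],[0.4,[0,0,0.054],[0,0,0]],[0.4,[0,0,0.054],[0,0,0]]]'; python3 -m pendant '[[0.3,[0,0,0],[0,0,0]],[0.25,[0,0,0],[0,0,0]],[0.25,[0,0,0],[0,0,0]],[0.25,[0,0,0],[0,0,0]]]'
```

```text
clock: 9.57
tool_pos: [0.4739, 0.3187, 0.0059]
orientation: [180.0, 0.1, -156.0]
force: [-0.1, 0.0, 0.1]
opening: 0.0629
gripper_force: 0.0
clock: 9.9
tool_pos: [0.4743, 0.3189, 0.0058]
orientation: [180.0, 0.1, -156.0]
force: [0.9, -0.8, 6.0]
opening: 0.0549
gripper_force: 10.2
```

```bash
python3 -m pendant '[[0.25,[0,0,-0.01],[0,0,0]],[0.25,[0,0,-0.03],[0,0,0]],[0.25,[0,0,-0.06],[0,0,0]],[0.25,[0,0,-0.09],[0,0,0]],[0.25,[0,0,-0.1],[0,0,0]],[0.25,[0,0,-0.1],[0,0,0]],[0.25,[0,0,-0.1],[0,0,0]]]'
python3 - <<'E'
from h import *
a=snap('top');b=snap('side')
cv2.imwrite('pics/c5.png',np.hstack([cv2.resize(a[110:270,100:260],None,fx=2.4,fy=2.4),cv2.resize(b[220:380,190:350],None,fx=2.4,fy=2.4)]))
cv2.imwrite('pics/s5.png',b);cv2.imwrite('pics/t5.png',a)
E
```

```text
clock: 10.48
tool_pos: [0.4732, 0.3183, 0.1055]
orientation: [180.0, 0.0, -156.1]
force: [-0.7, -0.8, -2.3]
opening: 0.0547
gripper_force: 8.4
```

View pics/c5.png

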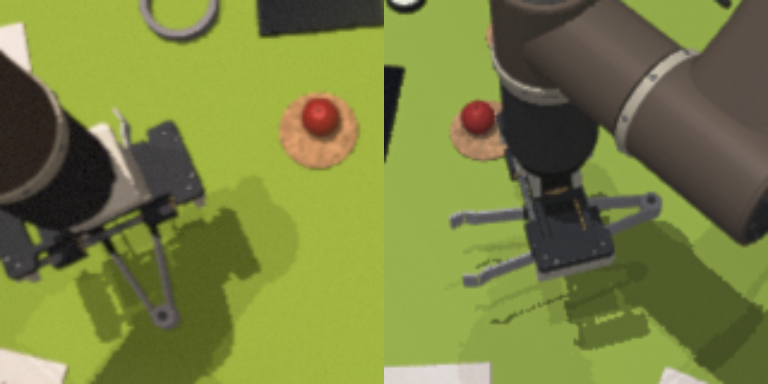

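The tongs are held by the flats and off the desk: hinge top px (168,242), side px (301,305); tips side px (220,312) and (226,337). Check their pose for pitch and compute the plum offset.

```bash
python3 - <<'E'
from h import *
o=sensors.get_obs();p=np.array(o['tool_pos'])
H,e=tri((167.9,241.7),(300.8,305.4));print('hinge',H,e)
yaw=np.radians(24)
x=np.array([np.cos(yaw),np.sin(yaw),0])
for z in(.09,.1,.11,.12,.13,.14):
    m=(onz('side',219.6,311.7,z)+onz('side',225.8,337.1,z))/2
    d=m[:2]-p[:2]; print(z,m.round(4),'dist',np.linalg.norm(d).round(4),'yaw',np.degrees(np.arctan2(d[1],d[0])).round(1), 'sep',np.linalg.norm(onz('side',219.6,311.7,z)-onz('side',225.8,337.1,z)).round(4))
print('hinge-tcp',H[:2]-p[:2],np.linalg.norm(H[:2]-p[:2]),np.degrees(np.arctan2(*(p-H)[1::-1])))
# plum refined now
for n,f in(('top','t5.png'),('side','s5.png')):
    im=cv2.imread('pics/'+f);hsv=cv2.cvtColor(im,cv2.COLOR_BGR2HSV)
    m=((hsv[...,0]<8)|(hsv[...,0]>170))&(hsv[...,1]>150)
    b=im.astype(int);m=(b[...,2]>2*b[...,1]+15)&(b[...,2]>60)
    k,l,s,ce=cv2.connectedComponentsWithStats(m.astype(np.uint8))
    for i in range(1,k):
        if s[i,4]>60:
            c=s[i,:2]+s[i,2:4]/2-.5; print(n,s[i],c,onz(n,*c,.024).round(4))
E
```

```text
hinge [0.3721 0.2743 0.114 ] 0.0024
0.09 [0.5682 0.3473 0.09  ] dist 0.1 yaw 17.3 sep 0.0775
0.1 [0.5663 0.3525 0.1   ] dist 0.0999 yaw 20.5 sep 0.0768
0.11 [0.5645 0.3577 0.11  ] dist 0.1001 yaw 23.6 sep 0.0762
0.12 [0.5626 0.3629 0.12  ] dist 0.1006 yaw 26.8 sep 0.0755
0.13 [0.5607 0.3681 0.13  ] dist 0.1014 yaw 29.9 sep 0.0749
0.14 [0.5588 0.3733 0.14  ] dist 0.1025 yaw 32.9 sep 0.0743
hinge-tcp [-0.10064713 -0.04329205] 0.10956297790799877 23.274325170315027
top [226 151  14  15 158] [232.5 158. ] [0.6051 0.1284 0.024 ]
top [280 153  21  19 285] [290. 162.] [ 0.59   -0.0263  0.024 ]
side [223 262  13  13 124] [229. 268.] [0.6018 0.1253 0.024 ]
```

Tongs are level, yaw 23.5°, with the gripper at their origin. The plum is at (0.6035,0.127), so the TCP goes to about (0.516,0.089). Move above it, then look.

```bash
python3 -m pendant '[[0.25,[0.004,-0.015,0],[0,0,0]],[0.25,[0.011,-0.045,0],[0,0,0]],[0.25,[0.018,-0.075,0],[0,0,0]],[0.25,[0.025,-0.105,0],[0,0,0]],[0.25,[0.032,-0.135,0],[0,0,0]],[0.25,[0.039,-0.165,0],[0,0,0]],[0.25,[0.046,-0.195,0],[0,0,0]],[0.25,[0.052,-0.22,0],[0,0,0]],[0.25,[0.0535,-0.227,0],[0,0,0]],[0.25,[0.0535,-0.227,0],[0,0,0]]]'; python3 -m pendant '[[0.25,[0,0,0.01],[0,0,0]],[0.25,[0,0,0.03],[0,0,0]],[0.25,[0,0,0.04],[0,0,0]],[0.25,[0,0,0.04],[0,0,0]]]'
python3 - <<'E'
from h import *
a=snap('top');b=snap('side')
cv2.imwrite('pics/c6.png',np.hstack([cv2.resize(a[100:220,180:300],None,fx=3.2,fy=3.2),cv2.resize(b[200:320,190:310],None,fx=3.2,fy=3.2)]))
E
```

```text
clock: 11.42
tool_pos: [0.5161, 0.0867, 0.1039]
orientation: [-180.0, -0.2, -156.2]
force: [-0.2, 0.5, -1.4]
opening: 0.055
gripper_force: 8.4
clock: 11.75
tool_pos: [0.5148, 0.089, 0.0621]
orientation: [-180.0, -0.3, -156.0]
force: [-0.8, 0.1, -1.0]
opening: 0.055
gripper_force: 8.4
```

View pics/c6.png

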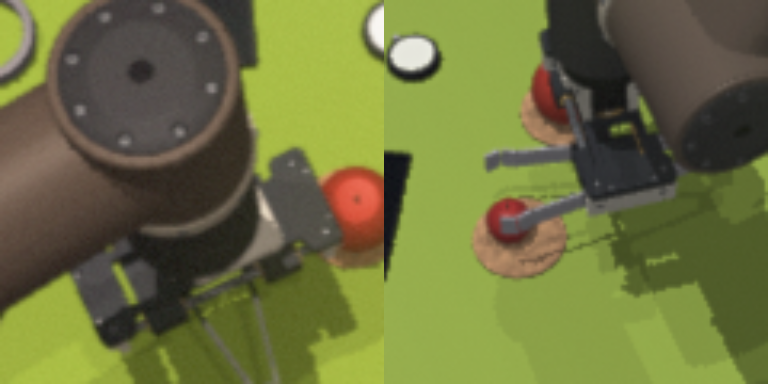

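```bash
python3 - <<'E'
from h import *
o=sensors.get_obs();p=np.array(o['tool_pos'])
for z in(.064,.068):
    m=(onz('side',227.8,271.3,z)+onz('side',223.1,250.6,z))/2;print(m,m-p)
print(tool([.5164-p[0],.0891-p[1],.0168-p[2]]))
E
```

```text
[0.60926012 0.12837453 0.064     ] [ 0.09279738  0.03880648 -0.00047875]
[0.60838969 0.131122   0.068     ] [0.09192695 0.04155395 0.00352125]
[ 0.00015309 -0.00038314  0.04767931]
```

The side view shows the plum between the two tips, and the gripper is clear of the apple. Descend.

```bash
python3 -m pendant '[[0.25,[0,0,0.01],[0,0,0]],[0.25,[0,0,0.025],[0,0,0]],[0.25,[0,0,0.04],[0,0,0]],[0.25,[0,0,0.0475],[0,0,0]],[0.25,[0,0,0.0475],[0,0,0]],[0.25,[0,0,0.0475],[0,0,0]]]'
python3 - <<'E'
from h import *
b=snap('side')
cv2.imwrite('pics/c7.png',cv2.resize(b[220:310,190:310],None,fx=5,fy=5,interpolation=cv2.INTER_CUBIC))
E
```

```text
clock: 12.35
tool_pos: [0.517, 0.0893, 0.0176]
orientation: [-180.0, -0.0, -156.0]
force: [-0.1, -0.7, 0.2]
opening: 0.0547
gripper_force: 8.4
```

View pics/c7.png

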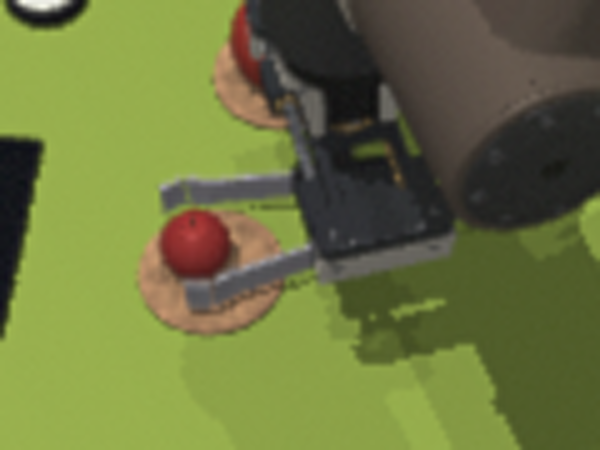

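The plum sits between the cups: plum px (196,245), tips (172,195) and (200,292). Close.

```bash
python3 -m pendant '[[0.2,[0,0,0],[0,0,0]],[0.12,[0,0,0],[0,0,0]],[0.04,[0,0,0],[0,0,0]],[-0.04,[0,0,0],[0,0,0]],[-0.1,[0,0,0],[0,0,0]],[-0.14,[0,0,0],[0,0,0]],[-0.16,[0,0,0],[0,0,0]],[-0.18,[0,0,0],[0,0,0]],[-0.18,[0,0,0],[0,0,0]]]'; python3 -m pendant '[[-0.22,[0,0,0],[0,0,0]],[-0.25,[0,0,0],[0,0,0]],[-0.25,[0,0,0],[0,0,0]],[-0.25,[0,0,0],[0,0,0]]]'
```

```text
clock: 13.15
tool_pos: [0.5169, 0.0892, 0.0177]
orientation: [180.0, 0.0, -156.0]
force: [-1.1, 0.1, 0.5]
opening: 0.0373
gripper_force: 30.0
clock: 13.48
tool_pos: [0.5169, 0.0892, 0.0176]
orientation: [180.0, -0.0, -156.0]
force: [0.2, 0.2, -0.4]
opening: 0.0378
gripper_force: 30.0
```

Stopped at 37.8 mm, as expected on the plum. Lift.

```bash
python3 -m pendant '[[-0.25,[0,0,-0.005],[0,0,0]],[-0.25,[0,0,-0.015],[0,0,0]],[-0.25,[0,0,-0.03],[0,0,0]],[-0.25,[0,0,-0.05],[0,0,0]],[-0.25,[0,0,-0.075],[0,0,0]],[-0.25,[0,0,-0.1],[0,0,0]],[-0.25,[0,0,-0.125],[0,0,0]],[-0.25,[0,0,-0.145],[0,0,0]],[-0.25,[0,0,-0.155],[0,0,0]],[-0.25,[0,0,-0.155],[0,0,0]]]'
python3 - <<'E'
from h import *
b=snap('side');cv2.imwrite('pics/s8.png',b);a=snap('top');cv2.imwrite('pics/t8.png',a)
for n,im in(('top',a),('side',b)):
    b_=im.astype(int);m=(b_[...,2]>2*b_[...,1]+15)&(b_[...,2]>60)
    k,l,s,ce=cv2.connectedComponentsWithStats(m.astype(np.uint8))
    print(n,[(s[i].tolist(),ce[i].round(1).tolist(),onz(n,*ce[i],.178).round(3).tolist()) for i in range(1,k) if s[i,4]>25])
print(proj('side',[.604,.127,.178]))
E
```

```text
clock: 14.32
tool_pos: [0.5181, 0.0897, 0.1756]
orientation: [180.0, 0.3, -156.0]
force: [0.4, 0.1, -1.5]
opening: 0.038
gripper_force: 30.0
top [([281, 153, 21, 20, 259], [292.3, 163.1], [0.542, -0.028, 0.178])]
side [([238, 217, 9, 7, 38], [242.2, 220.4], [0.566, 0.061, 0.178]), ([218, 229, 14, 11, 107], [224.2, 233.7], [0.607, 0.117, 0.178]), ([238, 230, 10, 4, 28], [242.5, 231.4], [0.558, 0.101, 0.178])]
[224.49782271 236.73633907]
```

The plum is up with the tongs: side px (224,234) against a predicted (224,237). Carry it to above the carton.

```bash
python3 -m pendant '[[-0.25,[0.005,-0.008,-0.006],[0,0,0]],[-0.25,[0.015,-0.026,-0.006],[0,0,0]],[-0.25,[0.028,-0.048,-0.006],[0,0,0]],[-0.25,[0.042,-0.072,-0.006],[0,0,0]],[-0.25,[0.056,-0.096,-0.006],[0,0,0]],[-0.25,[0.07,-0.12,-0.006],[0,0,0]],[-0.25,[0.084,-0.143,-0.006],[0,0,0]],[-0.25,[0.098,-0.167,-0.006],[0,0,0]],[-0.25,[0.112,-0.191,-0.006],[0,0,0]],[-0.25,[0.12,-0.205,-0.006],[0,0,0]]]'; python3 -m pendant '[[-0.25,[0.01,-0.018,0],[0,0,0]],[-0.25,[0.023,-0.04,0],[0,0,0]],[-0.25,[0.037,-0.063,0],[0,0,0]],[-0.25,[0.05,-0.085,0],[0,0,0]],[-0.25,[0.061,-0.104,0],[0,0,0]],[-0.25,[0.069,-0.118,0],[0,0,0]],[-0.25,[0.073,-0.125,0],[0,0,0]],[-0.25,[0.075,-0.1275,0],[0,0,0]],[-0.25,[0.075,-0.1275,0],[0,0,0]],[-0.25,[0.075,-0.1275,0],[0,0,0]]]'
python3 - <<'E'
from h import *
b=snap('side');a=snap('top')
for n,im in(('top',a),('side',b)):
    b_=im.astype(int);m=(b_[...,2]>2*b_[...,1]+15)&(b_[...,2]>60)
    k,l,s,ce=cv2.connectedComponentsWithStats(m.astype(np.uint8))
    print(n,[(s[i].tolist(),ce[i].round(1).tolist(),onz(n,*ce[i],.187).round(3).tolist()) for i in range(1,k) if s[i,4]>25])
cv2.imwrite('pics/c9.png',np.hstack([cv2.resize(a[90:260,290:460],None,fx=2.3,fy=2.3),cv2.resize(b[70:240,190:360],None,fx=2.3,fy=2.3)]))
E
```

```text
clock: 15.25
tool_pos: [0.4887, -0.1493, 0.1773]
orientation: [179.9, -0.2, -156.1]
force: [0.4, 0.6, -1.2]
opening: 0.0375
gripper_force: 30.0
clock: 16.08
tool_pos: [0.4734, -0.2934, 0.1781]
orientation: [180.0, -0.0, -156.0]
force: [-0.0, -0.1, -0.1]
opening: 0.0376
gripper_force: 30.0
top [([385, 148, 14, 12, 118], [391.9, 153.4], [0.557, -0.26, 0.187]), ([279, 153, 23, 21, 349], [290.4, 162.5], [0.541, -0.023, 0.187])]
side [([258, 139, 11, 9, 60], [262.3, 142.4], [0.563, -0.265, 0.187]), ([237, 217, 20, 20, 290], [246.2, 226.2], [0.55, 0.088, 0.187])]
```

View pics/c9.png

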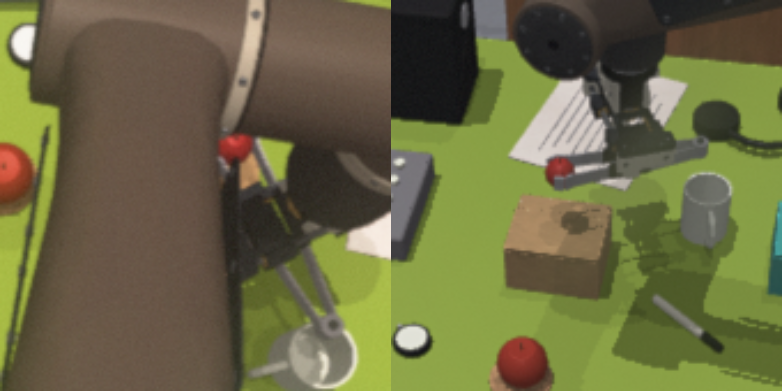

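The carton is shut flat, and the plum is held in the tips above it at side px (262,142). Check against the closed top's centre, side px (263.5,169).

```bash
python3 -m pendant '[[-0.25,[0,0,0],[0,0,0]],[-0.25,[0,0,0],[0,0,0]],[-0.25,[0,0,0],[0,0,0]],[-0.25,[0,0,0],[0,0,0]],[-0.25,[0,0,0],[0,0,0]],[-0.25,[0,0,0],[0,0,0]]]'; python3 - <<'E'
from h import *
print('top centre',onz('side',263.5,169.1,.085),'plum',tri((391.9,153.4),(262.3,142.4)),sensors.get_obs()['tool_pos'],abs(sensors.get_obs()['qvel']).max())
E
```

```text
clock: 16.68
tool_pos: [0.4738, -0.2938, 0.1787]
orientation: [-180.0, 0.0, -156.0]
force: [0.0, -0.6, -1.3]
opening: 0.0377
gripper_force: 30.0
top centre [ 0.55682897 -0.24689439  0.085     ] plum (array([ 0.5587, -0.2591,  0.1908]), 0.0058) [ 0.47379202 -0.29376569  0.17868808] 0.06957775413307454
```

The plum is within a few mm of the carton's middle, about 10 cm up, and still. Hand in.

```bash
python3 -c "
from plant import workorder
print(workorder.close_job())"
```

```text
the job is handed in; nothing more can be done
None
```

The job is handed in: the inner flap then the outer flap were pressed flat, and the plum is held still in the tongs about 10 cm above the middle of the shut carton, with no contact on the apple or other items noticed (not re-measured at the end); it took about 17 s of the 66 s, and no verdict came back.

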